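Load the dispatch rack under the loading light and zero the batch tally

ROBOT

A 7-joint arm with a two-finger parallel gripper is mounted at the origin on the work surface. World frame = base frame: x ahead of the robot, y to its left, z up, the work surface at z = 0. Lengths are in m, angles in rad, forces in N, time in s.
With the tool pointing down it reaches from about 0.425 to 1.025 m from the base axis. Payload 9.4 kg.
Tool frame: the origin (TCP) lies on the mounting face of the last link; the fingertips stand 173 mm ahead of it and the grasp point (between the pads) lies 155 mm ahead of it; z points along the fingers, y is the line along which they close (so a half turn about z gives the same grasp; the last joint's range is limited). The gripper opens to 85 mm and grips with 20 to 120 N. Pads are 22 mm wide; open, the fingers measure 114 mm over their backs; the gripper's body (76 mm by 85 mm) begins 54 mm behind the grasp point. The pads swing forward as they close: fully open they stand 13 mm farther back than shut.
Start: joints at [1.269, 0.599, -0.003, 1.599, 0.002, 0.943, -0.08], TCP at [0.162, -0.707, 0.405] pointing down, gripper open.
Joint ranges: [-2.57, 2.57], [-0.35, 1.97], [-1.29, 1.29], [0.11, 2.56], [-1.05, 4.19], [0.11, 1.86], [-2.63, 2.63]. Speed limits (rad/s): [2.22, 2.22, 3.01, 3.01, 3.14, 3.14, 3.14].

INTERFACE

Orientations are given as a 3x3 rotation matrix whose columns are the frame's x, y, z axes.
In Python, from workcell import ctrl gives the robot as it stands.
- The arm moves only by the shell command python3 drive.py 'ROWS' [FORCE]. ROWS is a JSON list of rows, 1 to 8 of them, each an object with the fields aperture (the finger opening in m), pos (a list: dx, dy, dz in shares of 0.5 m (1.0 is 0.5 m)), spin (a turn about the tool's z in normalised numbers (1 is 2 rad)); a field left out counts as zero (the opening has to be given); each row is the pose to reach, as a shift and turn from the pose commanded when the command began, along the tool's axes at that moment; what a row does not reach only later rows make up. A row lasts 1/8 s, in which the tool goes at most 0.0625 m and 0.188 rad, less where a joint would pass 70% of its speed; a pose out of reach is approached as far as the arm can. The fingers move at their own pace and stop on an object; FORCE is the grip in N (left out, the last holds). Time passes only in rows, so rows that do not move let the fingers close. It prints the time, the measured TCP pose, the force, the opening and the grip force at its end. No shift or turn number may pass 1 either way. Input that does not fit is refused with a message, and nothing moves.
- ctrl.sense(): the state, without advancing time (a new reading comes with each control period).
- ctrl.camera(name): name is "scene" or "top" or "wrist"; returns a dict with "pixels" (400x640x3 uint8, red, green, blue), "z_map" (400x640 float32, m along the optical axis (not along the pixel's ray), 0 where there is no reading), "mtx" (3x3 intrinsics, pixels), "pose" (4x4, takes a point from camera to world coordinates). Camera axes: x right, y down, z forward; pixel columns grow to the right and rows downward; lengths in m; the calibration is good to about 2 mm. The wrist camera is an equidistant fisheye: a pixel r from the principal point sees the ray r / f radians off the axis. A picture is of the moment at which its call begins.
- ctrl.sign_off(): hands the job in; it is judged then, once.
The state is a dict: "t": time; "joints": joint angles; "qd": joint speeds; "tau": joint torques, N m; "eef_pos": TCP position; "orientation": TCP orientation; "ft_force": force on the tool from outside, world axes, zero at the start; "moment": the same for the moment, N m; "finger_gap": finger opening in m; "grip_force": force on a finger pad.
Only numpy, scipy, OpenCV 4.12 (cv2) and the standard library are available. Lean on these libraries where they do the work, as an engineer would, in place of code of your own. Each camera call takes 0.05 s, during which the arm holds its last target. There are 200 camera calls.

TASK

Switch on the loading light first, by pulling its push-pull knob out to its detent. With the light on, lift every finished carton off the packing mat over the lip of the dispatch rack and set it down flat on the rack floor, and turn the batch tally's knob back to its zero stop (in any order). When all that is done, push the light knob fully home again, and do not disturb the calculator or the tape measure.

Things in the scene. Friction and masses are not known exactly. Their poses are not given: they have to be found in the camera images.
- light_switch (a joint): Push-pull switch of the loading light: travel of its knob in m, 0 = pushed home (light off), 0.016 = pulled straight up out to its detent (light on). An over-centre spring holds it at both ends: 4 to 5 N of pull or push carries it past half travel and it then snaps to the other end by itself; let go short of half way, it snaps back. Starts at 0.
- light_knob (a point): Centre of the light switch's black knob, which moves with it: an upright cylinder 34 mm in diameter and 24 mm tall (its top 12 mm above this point), on a neck, standing on the control box at the end nearer the robot. Pushed home, this point is 22 mm above the top of the box and the knob's underside 7 mm above a thin collar. The switch axis is vertical.
- tally (a joint): Angle of the batch tally's knob in rad: 0 = pointer at the zero stop, up to 4.5, growing clockwise seen from above; so it is turned back anticlockwise seen from above. Starts between 1.6 and 4.2, too far for one turn of the wrist. Stiff friction (0.03 N m) keeps it where it is left.
- tally_knob (a point): Centre of the tally's round knurled knob, which turns on a vertical axis through this point: 34 mm in diameter, gripping part 25 mm tall (from 13 mm below to 12 mm above this point), in the middle of a white dial 84 mm across with a small red pointer; the dial face is 5 mm above the box top. It is 22 mm above the box top, 85 mm from the light knob; the point turns with the knob, about its z axis.
- console: Fixed grey control box, 240 x 110 mm, 60 mm tall, origin at the centre of its underside; x runs along its length, away from the robot. On its top, along the middle line: light knob at x = -80 mm, tally at x = +5 mm, amber loading light (36 mm wide, 44 mm tall) at x = +92 mm. It stands on the left or on the right of the bench.
- rack_in (a point): Middle of the dispatch rack's inner floor, 30 mm above the bench; x points from lip to back, y along the rack, z up. The rack is a fixed grey steel trough, inside 130 mm deep (x) and 450 mm long (y), sheet 4 mm thick. Its retaining lip on the robot's side and its end plates rise 35 mm above the inner floor (end plates 68 mm for the 50 mm next to the back), its back 70 mm.
- carton1: Closed small cardboard carton, 54 mm square in x and y and 70 mm tall in z, 0.11 to 0.23 kg, origin at its centre. Starts upright on the packing mat; there are three to five cartons in all, an absent one reads None. All are alike and any may go anywhere in the rack, side by side.
- carton2: Closed small cardboard carton, 54 mm square in x and y and 70 mm tall in z, 0.11 to 0.23 kg, origin at its centre. Starts upright on the packing mat; there are three to five cartons in all, an absent one reads None. All are alike and any may go anywhere in the rack, side by side.
- carton3: Closed small cardboard carton, 54 mm square in x and y and 70 mm tall in z, 0.11 to 0.23 kg, origin at its centre. Starts upright on the packing mat; there are three to five cartons in all, an absent one reads None. All are alike and any may go anywhere in the rack, side by side.
- carton4: Closed small cardboard carton, 54 mm square in x and y and 70 mm tall in z, 0.11 to 0.23 kg, origin at its centre. Starts upright on the packing mat; there are three to five cartons in all, an absent one reads None. All are alike and any may go anywhere in the rack, side by side.
- carton5: Closed small cardboard carton, 54 mm square in x and y and 70 mm tall in z, 0.11 to 0.23 kg, origin at its centre. Starts upright on the packing mat; there are three to five cartons in all, an absent one reads None. All are alike and any may go anywhere in the rack, side by side.
- mat: Fixed black packing mat, 170 x 500 mm and 3 mm thick, lying in front of the rack; origin at the centre of its underside.
- tape_dispenser: Fixed heavy bench tape dispenser, 190 x 75 mm, 110 mm tall, on the other side of the bench from the control box; not used. Origin at the centre of its underside.
- calculator: Desk calculator lying on the bench near the robot, 130 x 75 x 14 mm; leave it alone.
- tape_measure: Yellow tape measure, 70 x 35 mm, 62 mm tall, on the bench near the robot; leave it alone.

How it is judged:
By the outcome, as a careful person would: the job done as asked, in the order asked, and still so for the second after the job is handed in, with the robot touching nothing.
Of carton1, carton2, carton3, carton4, carton5 only 3 to 5 are there at a start; the rules pass over those that are not, and their reading is None.
At some moment in a run one of carton1, carton2, carton3, carton4, carton5 may be knocked a few centimetres aside while the robot is not near it.
Once in a run the grip may slacken for a moment while it holds something.
It also fails if it takes over 210 s, if anything falls off the work surface, if the arm or the gripper's body presses on something with over 40 N, if the wrist force passes 120 N, or if a joint passes its speed limit or range.

## Working session

There is one attempt and no reset: what is moved stays moved. The work goes in short steps, Python scripts to look and compute and a shell command to move; the robot and the scene stay as the last step left them, time stands still between calls to the robot, and variables do not carry over. Pictures are saved under pics/ and viewed, at most 14 in all, crops included, and the job is handed in when it is done.

```bash
ls; mkdir -p pics; python3 - <<'E'
from workcell import ctrl
import cv2,numpy as np
for n in("top","scene"):
    c=ctrl.camera(n); cv2.imwrite(f"pics/{n}0.png",c["pixels"][:,:,::-1]); np.savez(f"{n}0.npz",**c)
    print(n,c["mtx"].round(1).tolist(),c["pose"].round(3).tolist())
s=ctrl.sense(); print(s["t"],s["eef_pos"],s["orientation"],s["finger_gap"])
E
```

```text
drive.py
pics
workcell.py
top [[461.2, 0.0, 325.8], [0.0, 461.2, 195.2], [0.0, 0.0, 1.0]] [[-0.002, -0.99, 0.141, 0.302], [-1.0, 0.004, 0.014, -0.002], [-0.015, -0.141, -0.99, 1.171], [0.0, 0.0, 0.0, 1.0]]
scene [[371.8, 0.0, 325.2], [0.0, 371.8, 194.0], [0.0, 0.0, 1.0]] [[-0.279, 0.829, -0.485, 0.959], [0.96, 0.236, -0.149, 0.16], [-0.009, -0.507, -0.862, 0.934], [0.0, 0.0, 0.0, 1.0]]
0.1 [ 0.16159744 -0.70659087  0.40388759] [[ 9.74830682e-01  2.22946098e-01 -4.23524353e-04]
 [ 2.22946471e-01 -9.74829773e-01  1.33590350e-03]
 [-1.15029676e-04 -1.39670298e-03 -9.99999018e-01]] 0.08574618070470014
```

View pics/top0.png

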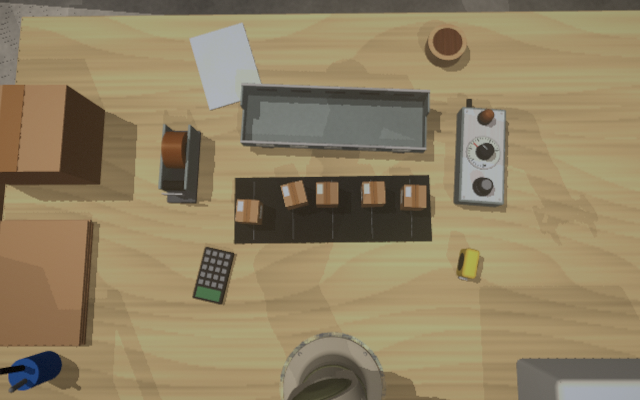

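View pics/scene0.png

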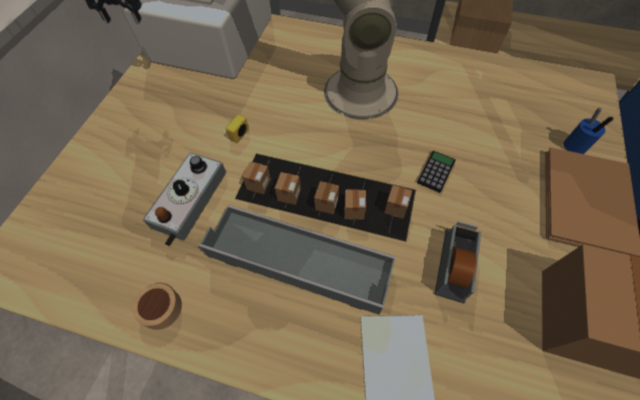

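Five cartons on the mat: top view near (248,211), (294,194), (327,193), (373,193), (414,196). The control box is on the right, with the light knob at (483,186), tally (485,151) and amber light (486,117). The calculator is at (214,275) and the tape measure at (469,263).

```bash
cat > h.py <<'E'
from workcell import ctrl
import cv2,numpy as np
def world(c):
    z=c["z_map"]; v,u=np.indices(z.shape); K=c["mtx"]; 
    p=np.stack([(u-K[0,2])/K[0,0]*z,(v-K[1,2])/K[1,1]*z,z],-1)
    w=p@c["pose"][:3,:3].T+c["pose"][:3,3]; w[z==0]=-9; return w
def blobs(w,m,amin=60):
    n,l,st,_=cv2.connectedComponentsWithStats(m.astype(np.uint8)); out=[]
    for i in range(1,n):
        if st[i,4]>=amin:
            P=w[l==i]; r=cv2.minAreaRect((P[:,:2]*1000).astype(np.float32)); out.append((np.round(r[0],1),np.round(r[1],1),round(r[2],1),round(float(np.median(P[:,2])),4),int(st[i,4])))
    return out
def cartons():
    c=ctrl.camera("top"); w=world(c)
    for nm,lo,hi in (("z73",.06,.085),("z100",.09,.115)):
        m=(w[...,2]>lo)&(w[...,2]<hi)&(w[...,0]>.3)&(w[...,0]<.85)&(abs(w[...,1])<.29)
        for b in blobs(w,m): print(nm,*b)
    return c,w
def to(x,y,z,yaw=None):
    "shift in tool axes of the grasp point to world x,y,z; turn so that tool y lies at yaw (deg, mod 180)"
    s=ctrl.sense(); R=s["orientation"]; p=s["eef_pos"]; g=p+.155*R[:,2]
    t=0
    if yaw is not None:
        cur=np.degrees(np.arctan2(R[1,1],R[0,1])); d=(cur-yaw+90)%180-90; t=np.radians(d)
    print("shift",(R.T@(np.array([x,y,z])-g)).round(4),"turn",round(t,3),"| grasp",g.round(4),"j7",round(s["joints"][6],3),"t",round(s["t"],2),"gap",round(s["finger_gap"],4),"F",s["ft_force"].round(1))
E
python3 - <<'E'
from h import *
c=dict(np.load("top0.npz")); w=world(c)
import h; 
Z=w[...,2]
m=(Z>.06)&(Z<.085)&(w[...,0]>.3)&(w[...,0]<.58)&(abs(w[...,1])<.29)
for b in blobs(w,m): print("carton",*b)
k=(w[...,1]<-.3)&(w[...,1]>-.5)&(w[...,0]>.35)&(w[...,0]<.75)
for lo,hi in((.05,.075),(.085,.1),(.1,.12)):
  for b in blobs(w,k&(Z>lo)&(Z<hi),15): print("box",lo,*b)
r=(w[...,0]>.5)&(w[...,0]<.8)&(abs(w[...,1])<.32)
for lo,hi in((.02,.04),(.055,.075),(.09,.11)):
  for b in blobs(w,r&(Z>lo)&(Z<hi),40): print("rack",lo,*b)
for n in[(151,485),(186,483),(263,469),(275,214),(240,250),(290,640//2)]: print(n,w[n].round(3))
im=c["pixels"][95:210,440:520,::-1]; cv2.imwrite("pics/box0.png",cv2.resize(im,None,fx=5,fy=5,interpolation=cv2.INTER_CUBIC))
E
```

```text
carton [ 575.4 -133.5] [193.8   9.2] 89.6 0.0657 179
carton [462.5  92. ] [54.7 53.9] 14.2 0.0726 514
carton [463.2  11.5] [54.5 50.9] 0.0 0.0725 496
carton [ 463.8 -100.8] [54.7 54.2] 2.2 0.0723 517
carton [ 454.6 -199.2] [53.3 54.4] 88.5 0.0724 522
carton [421.  203.9] [54.7 54.4] 86.8 0.0725 524
box 0.05 [ 558.4 -370.1] [111.6 241.7] 85.3 0.0602 3796
box 0.085 [ 648.5 -375.5] [28.1 23.8] 28.6 0.0952 75
box 0.085 [ 562.4 -369.7] [33.4 34.3] 44.1 0.0926 172
box 0.085 [ 477.4 -363.2] [35.2 32.3] 57.5 0.0931 173
box 0.1 [ 649.3 -377.8] [18.4 17.1] 44.6 0.102 41
rack 0.02 [656.8  -5.9] [452.3 124.2] 87.3 0.0295 8258
rack 0.02 [583.6  34. ] [248.5   2.9] 87.2 0.0325 120
rack 0.02 [ 537.5 -313.9] [ 2.7 73.8] 85.1 0.0312 61
rack 0.055 [648.7  -6.4] [458.9 138.8] 87.5 0.0652 1266
rack 0.055 [ 545.9 -317. ] [ 8.5 91.3] 88.1 0.0587 99
rack 0.09 [693.8  -8. ] [458.8  57.1] 87.4 0.0995 746
(151, 485) [ 0.56  -0.367  0.093]
(186, 483) [ 0.476 -0.358  0.091]
(263, 469) [ 0.296 -0.326  0.062]
(275, 214) [0.267 0.292 0.016]
(240, 250) [ 0.354  0.207 -0.002]
(290, 320) [0.23  0.029 0.002]
```

View pics/box0.png

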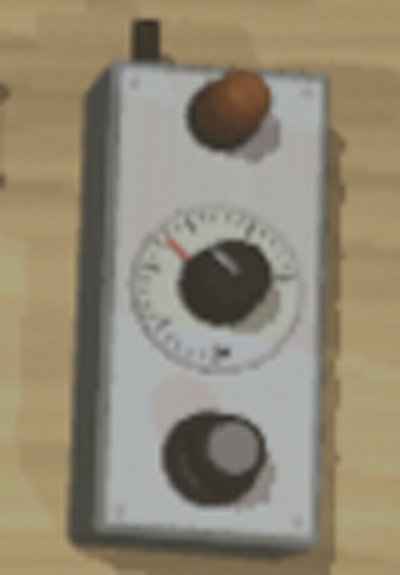

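The crop shows the tally pointer up-left at about (178,249), with the zero mark at the bottom near (222,352). That puts the tally roughly 2.1 rad from zero. The light knob is at about (214,457).

```bash
python3 -c "
from h import *
to(.4775,-.3632,.16,85.5)"
```

```text
shift [ 0.3845 -0.264   0.0892] turn 0.303 | grasp [ 0.1615 -0.7064  0.2489] j7 -0.08 t 0.1 gap 0.0857 F [-0.   0.7  1. ]
```

Careful with the scale: shifts go in shares of 0.5 m and turns go in shares of 2 rad. That gives: 0.3845 m is 0.769, 0.34 m is 0.68, 0.303 rad is 0.1515.

```bash
python3 drive.py '[{"aperture": 0.085, "pos": [0.1, -0.068, 0], "spin": 0.02}, {"aperture": 0.085, "pos": [0.2, -0.14, 0], "spin": 0.04}, {"aperture": 0.085, "pos": [0.29, -0.2, 0], "spin": 0.06}, {"aperture": 0.085, "pos": [0.39, -0.268, 0], "spin": 0.08}, {"aperture": 0.085, "pos": [0.49, -0.336, 0.02], "spin": 0.1}, {"aperture": 0.085, "pos": [0.58, -0.4, 0.08], "spin": 0.12}, {"aperture": 0.085, "pos": [0.68, -0.46, 0.14], "spin": 0.14}, {"aperture": 0.085, "pos": [0.769, -0.528, 0.178], "spin": 0.1515}]' 40; python3 -c "
from h import *
to(.4775,-.3632,.082,85.5)"
```

```text
t: 1.1
eef_pos: [0.4785, -0.3624, 0.3143]
orientation: [[0.997, -0.08, -0.001], [-0.08, -0.997, 0.0], [-0.001, -0.0, -1.0]]
ft_force: [-0.2, 0.5, -0.2]
finger_gap: 0.0849
grip_force: 0.0
shift [-0.0008  0.0009  0.0773] turn -0.001 | grasp [ 0.4784 -0.3624  0.1593] j7 -1.039 t 1.1 gap 0.0849 F [-0.2  0.5 -0.2]
```

Converted, 0.077 m is 0.154, 0.06 m is 0.12.

```bash
python3 drive.py '[{"aperture": 0.06, "pos": [-0.002, 0.002, 0.08]}, {"aperture": 0.05, "pos": [-0.002, 0.002, 0.12]}, {"aperture": 0.048, "pos": [-0.002, 0.002, 0.154]}, {"aperture": 0.048, "pos": [-0.002, 0.002, 0.154]}, {"aperture": 0.02, "pos": [-0.002, 0.002, 0.154]}, {"aperture": 0.02, "pos": [-0.002, 0.002, 0.154]}, {"aperture": 0.02, "pos": [-0.002, 0.002, 0.154]}]' 40; python3 drive.py '[{"aperture": 0.02, "pos": [0, 0, -0.008]}, {"aperture": 0.02, "pos": [0, 0, -0.016]}, {"aperture": 0.02, "pos": [0, 0, -0.024]}, {"aperture": 0.02, "pos": [0, 0, -0.033]}, {"aperture": 0.02, "pos": [0, 0, -0.033]}]'
```

```text
t: 1.98
eef_pos: [0.4765, -0.3648, 0.2393]
orientation: [[0.997, -0.078, 0.001], [-0.078, -0.997, -0.001], [0.001, 0.001, -1.0]]
ft_force: [-1.4, -0.4, 0.7]
finger_gap: 0.0328
grip_force: 40.3
t: 2.6
eef_pos: [0.4765, -0.3648, 0.2554]
orientation: [[0.997, -0.078, 0.0], [-0.078, -0.997, -0.001], [0.0, 0.0, -1.0]]
ft_force: [-0.4, -1.1, -0.4]
finger_gap: 0.0327
grip_force: 47.4
```

Converted, 0.085 m is 0.17, -0.06 m is -0.12, 0.938 rad is 0.469.

```bash
python3 drive.py '[{"aperture": 0.06}, {"aperture": 0.085}, {"aperture": 0.085, "pos": [0, 0, -0.08]}, {"aperture": 0.085, "pos": [0.08, 0, -0.12], "spin": 0.094}, {"aperture": 0.085, "pos": [0.17, 0, -0.12], "spin": 0.188}, {"aperture": 0.085, "pos": [0.17, 0, -0.12], "spin": 0.282}, {"aperture": 0.085, "pos": [0.17, 0, -0.12], "spin": 0.375}, {"aperture": 0.085, "pos": [0.17, 0, -0.12], "spin": 0.469}]'; python3 -c "
from h import *
c=ctrl.camera('scene')
im=c['pixels'][140:250,130:240,::-1]; cv2.imwrite('pics/box1.png',cv2.resize(im,None,fx=4,fy=4,interpolation=cv2.INTER_CUBIC))
to(.562,-.3697,.082)"
```

```text
t: 3.6
eef_pos: [0.5614, -0.3708, 0.315]
orientation: [[0.522, -0.853, -0.0], [-0.853, -0.522, 0.001], [-0.001, -0.0, -1.0]]
ft_force: [-0.3, 0.5, 0.0]
finger_gap: 0.085
grip_force: 0.0
shift [-0.0003 -0.0007  0.0779] turn 0 | grasp [ 0.5616 -0.3704  0.1599] j7 -1.792 t 3.65 gap 0.0853 F [ 0.7  0.6 -0.8]
```

View pics/box1.png

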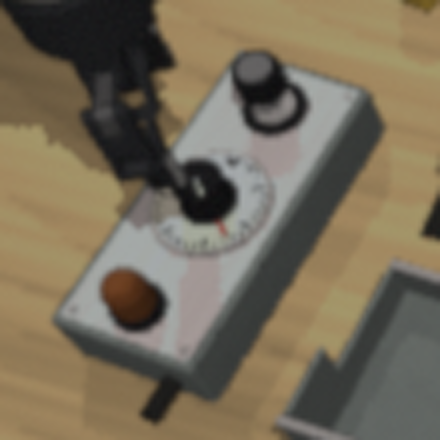

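Knob out at (258,75) with its neck showing; the pointer is clearly visible on the dial. Next is the tally.

Converted, 0.078 m is 0.156, 0.05 m is 0.1.

```bash
python3 drive.py '[{"aperture": 0.06, "pos": [0, -0.002, 0.1]}, {"aperture": 0.05, "pos": [0, -0.002, 0.156]}, {"aperture": 0.05, "pos": [0, -0.002, 0.156]}, {"aperture": 0.02, "pos": [0, -0.002, 0.156]}, {"aperture": 0.02, "pos": [0, -0.002, 0.156]}, {"aperture": 0.02, "pos": [0, -0.002, 0.156]}]' 25; python3 drive.py '[{"aperture": 0.02, "spin": -0.09}, {"aperture": 0.02, "spin": -0.18}, {"aperture": 0.02, "spin": -0.27}, {"aperture": 0.02, "spin": -0.36}, {"aperture": 0.02, "spin": -0.45}, {"aperture": 0.02, "spin": -0.54}, {"aperture": 0.02, "spin": -0.63}, {"aperture": 0.02, "spin": -0.72}]'; python3 drive.py '[{"aperture": 0.02, "spin": -0.075}, {"aperture": 0.02, "spin": -0.15}, {"aperture": 0.02, "spin": -0.225}]'; python3 -c "
from workcell import ctrl
s=ctrl.sense();print(s['moment'],s['joints'][6])"
```

```text
t: 4.4
eef_pos: [0.5627, -0.3701, 0.2373]
orientation: [[0.528, -0.849, 0.001], [-0.849, -0.528, 0.0], [0.0, -0.001, -1.0]]
ft_force: [4.0, 3.0, -1.1]
finger_gap: 0.0333
grip_force: 18.3
t: 5.4
eef_pos: [0.5619, -0.3725, 0.2374]
orientation: [[0.909, 0.416, 0.001], [0.416, -0.909, -0.003], [-0.0, 0.003, -1.0]]
ft_force: [1.2, -4.1, -3.8]
finger_gap: 0.0331
grip_force: 25.2
t: 5.78
eef_pos: [0.5622, -0.3731, 0.2374]
orientation: [[0.639, 0.769, 0.003], [0.769, -0.639, -0.004], [-0.001, 0.004, -1.0]]
ft_force: [5.2, -7.2, -6.4]
finger_gap: 0.0334
grip_force: 25.4
[-1.36766045 -0.97997979 -0.05784067] -0.43483121143109194
```

Converted, -0.2 rad is -0.1.

```bash
M='from workcell import ctrl;s=ctrl.sense();print("M",s["moment"].round(3),s["joints"][6])'; python3 drive.py '[{"aperture": 0.02, "spin": -0.05}, {"aperture": 0.02, "spin": -0.1}]'|head -1; python3 -c "$M"; python3 drive.py '[{"aperture": 0.02, "spin": -0.05}]'|head -1; python3 -c "$M"; python3 drive.py '[{"aperture": 0.02, "spin": -0.05}]'|head -1; python3 -c "$M"
```

```text
t: 6.02
M [-1.527 -1.278 -0.061] -0.2923362350761511
t: 6.15
M [-1.645 -1.375 -0.035] -0.21972340890116349
t: 6.28
M [-2.207 -1.234 -0.695] -0.1469089716921874
```

Stop reached (moment jump). Release, lift away and verify.

Converted, -0.08 m is -0.16, -0.05 m is -0.1, -0.02 rad is -0.01.

```bash
python3 drive.py '[{"aperture": 0.02, "spin": -0.01}, {"aperture": 0.05, "spin": -0.01}, {"aperture": 0.085, "spin": -0.01}, {"aperture": 0.085, "pos": [0, 0, -0.1], "spin": -0.01}, {"aperture": 0.085, "pos": [0, 0, -0.16], "spin": -0.01}]' 40; python3 -c "
from h import *
to(.4546,-.1992,.16,-1.5)"
```

```text
t: 6.9
eef_pos: [0.5621, -0.3705, 0.3188]
orientation: [[0.273, 0.962, 0.0], [0.962, -0.273, -0.0], [-0.0, 0.0, -1.0]]
ft_force: [0.7, -0.4, 0.2]
finger_gap: 0.0854
grip_force: 0.0
shift [ 0.1355 -0.1502  0.0037] turn -0.25 | grasp [ 0.5622 -0.3705  0.1638] j7 -0.086 t 6.9 gap 0.0854 F [ 0.7 -0.4  0.2]
```

Converted, -0.15 m is -0.3, 0.1355 m is 0.271, -0.25 rad is -0.125.

```bash
python3 drive.py '[{"aperture": 0.085, "pos": [0.07, -0.076, 0], "spin": -0.04}, {"aperture": 0.085, "pos": [0.14, -0.152, 0], "spin": -0.08}, {"aperture": 0.085, "pos": [0.21, -0.228, 0], "spin": -0.125}, {"aperture": 0.085, "pos": [0.271, -0.3, 0.008], "spin": -0.125}, {"aperture": 0.085, "pos": [0.271, -0.3, 0.008], "spin": -0.125}]' 40; python3 -c "
from h import *
c,w=cartons(); Z=w[...,2]
k=(w[...,1]<-.3)&(w[...,1]>-.5)&(w[...,0]>.35)&(w[...,0]<.75)
for b in blobs(w,k&(Z>.085)&(Z<.13),15): print('box',*b)
im=c['pixels'][95:215,220:520,::-1]; cv2.imwrite('pics/top1.png',cv2.resize(im,None,fx=2.6,fy=2.6,interpolation=cv2.INTER_CUBIC))
to(.4546,-.1992,.055,-1.5)"
```

```text
t: 7.52
eef_pos: [0.4527, -0.1967, 0.3133]
orientation: [[0.022, 1.0, -0.003], [1.0, -0.022, 0.0], [0.0, -0.003, -1.0]]
ft_force: [0.8, -1.3, 0.0]
finger_gap: 0.0852
grip_force: 0.0
z73 [648.7  -6.2] [458.9 138.6] 87.3 0.0674 1365
z73 [462.8  92. ] [56.1 53.9] 14.2 0.0724 513
z73 [463.4  11.6] [50.8 54.7] 89.7 0.0726 497
z73 [ 463.6 -100.9] [54.4 54.1] 1.6 0.0724 519
z73 [ 455.1 -189.2] [33.9 53.9] 89.2 0.0722 289
z73 [421.  203.7] [54.7 54.4] 87.5 0.0725 522
z100 [693.3  -8. ] [458.5  56.8] 87.4 0.0998 742
box [ 649.4 -377. ] [28.  27.9] 53.2 0.0981 128
shift [-0.0008  0.0007  0.1035] turn 0.002 | grasp [ 0.454  -0.1984  0.1585] j7 -0.157 t 7.58 gap 0.085 F [ 0.5  0.2 -0.4]
```

View pics/top1.png

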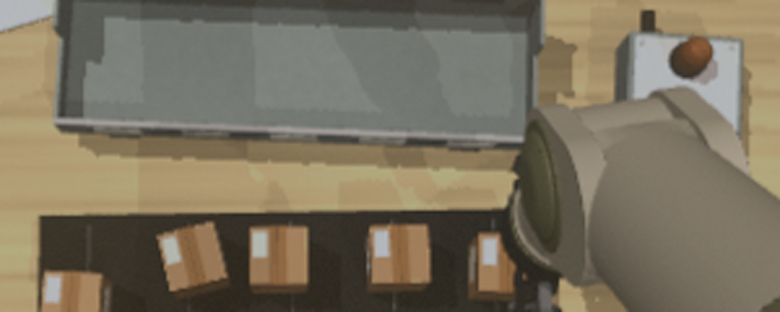

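The arm hides the dial from the top view; the cartons at (75,290), (192,258), (278,257), (400,256) and (495,262) are unmoved. Pick the first one.

Converted, 0.105 m is 0.21, 0.09 m is 0.18.

```bash
python3 drive.py '[{"aperture": 0.085, "pos": [-0.002, 0.002, 0.1]}, {"aperture": 0.085, "pos": [-0.002, 0.002, 0.18]}, {"aperture": 0.085, "pos": [-0.002, 0.002, 0.21]}, {"aperture": 0.03, "pos": [-0.002, 0.002, 0.21]}, {"aperture": 0.03, "pos": [-0.002, 0.002, 0.21]}, {"aperture": 0.03, "pos": [-0.002, 0.002, 0.21]}, {"aperture": 0.03, "pos": [-0.002, 0.002, 0.21]}]' 40; python3 drive.py '[{"aperture": 0.03, "pos": [0, 0, -0.06]}, {"aperture": 0.03, "pos": [0, 0, -0.14]}, {"aperture": 0.03, "pos": [0, 0, -0.22]}, {"aperture": 0.03, "pos": [0, 0, -0.22]}]' ; python3 -c "
from h import *
to(.6425,-.19,.085,-2.6)"
```

```text
t: 8.45
eef_pos: [0.4558, -0.2007, 0.2088]
orientation: [[0.027, 1.0, 0.001], [1.0, -0.027, -0.0], [-0.0, 0.001, -1.0]]
ft_force: [-0.8, -0.3, -1.7]
finger_gap: 0.0536
grip_force: 42.5
t: 8.95
eef_pos: [0.4561, -0.2008, 0.3209]
orientation: [[0.027, 1.0, 0.005], [1.0, -0.027, -0.002], [-0.002, 0.005, -1.0]]
ft_force: [0.1, -1.0, -1.3]
finger_gap: 0.0537
grip_force: 42.9
shift [0.0164 0.1849 0.0818] turn 0.018 | grasp [ 0.4569 -0.2011  0.1659] j7 -0.165 t 8.95 gap 0.0537 F [ 0.1 -1.  -1.3]
```

Converted, 0.185 m is 0.37, 0.03 m is 0.06, 0.018 rad is 0.009.

```bash
python3 drive.py '[{"aperture": 0.03, "pos": [0.01, 0.1, 0]}, {"aperture": 0.03, "pos": [0.02, 0.2, 0], "spin": 0.005}, {"aperture": 0.03, "pos": [0.03, 0.3, 0], "spin": 0.009}, {"aperture": 0.03, "pos": [0.032, 0.37, 0], "spin": 0.009}, {"aperture": 0.03, "pos": [0.032, 0.37, 0], "spin": 0.009}, {"aperture": 0.03, "pos": [0.032, 0.37, 0.06], "spin": 0.009}, {"aperture": 0.03, "pos": [0.032, 0.37, 0.12], "spin": 0.009}, {"aperture": 0.03, "pos": [0.032, 0.37, 0.15], "spin": 0.009}]'; python3 -c "
from h import *
to(.6425,-.19,.081,-2.6)"
```

```text
t: 9.95
eef_pos: [0.6396, -0.1895, 0.241]
orientation: [[0.045, 0.999, -0.004], [0.999, -0.045, 0.0], [0.0, -0.004, -1.0]]
ft_force: [0.0, -0.8, -1.0]
finger_gap: 0.0537
grip_force: 42.9
shift [-0.0003  0.0035  0.005 ] turn 0.001 | grasp [ 0.639  -0.1895  0.086 ] j7 -0.26 t 9.95 gap 0.0537 F [ 0.  -0.8 -1. ]
```

Converted, 0.002 m is 0.004.

```bash
python3 drive.py '[{"aperture": 0.03, "pos": [0, 0.004, 0.004]}, {"aperture": 0.03, "pos": [0, 0.004, 0.004]}]'; python3 -c "
from h import *
to(.6425,-.19,.081,-2.6)"
```

```text
t: 10.2
eef_pos: [0.6434, -0.1894, 0.2418]
orientation: [[0.044, 0.999, 0.001], [0.999, -0.044, -0.0], [-0.0, 0.001, -1.0]]
ft_force: [0.4, 0.6, -1.1]
finger_gap: 0.0533
grip_force: 42.9
shift [-0.0006 -0.001   0.0058] turn 0.001 | grasp [ 0.6436 -0.1894  0.0868] j7 -0.259 t 10.2 gap 0.0533 F [ 0.4  0.6 -1.1]
```

Transients settle after a row. Set it down, release a little, then lift.

Converted, 0.006 m is 0.012, 0.003 m is 0.006.

```bash
python3 drive.py '[{"aperture": 0.03, "pos": [0, 0, 0.006]}, {"aperture": 0.03, "pos": [0, 0, 0.012]}, {"aperture": 0.03, "pos": [0, 0, 0.012]}]'|grep -E 'eef|ft_'; python3 drive.py '[{"aperture": 0.066}, {"aperture": 0.066}, {"aperture": 0.066, "pos": [0, 0, -0.08]}, {"aperture": 0.066, "pos": [0, 0, -0.16]}, {"aperture": 0.085, "pos": [0, 0, -0.18]}]'; python3 -c "
from h import *
cartons()
to(.4636,-.1009,.160,1.8)"
```

```text
eef_pos: [0.6432, -0.1896, 0.2357]
ft_force: [-0.1, -0.7, 1.9]
t: 11.2
eef_pos: [0.6437, -0.1894, 0.3278]
orientation: [[0.045, 0.999, 0.004], [0.999, -0.045, -0.001], [-0.001, 0.004, -1.0]]
ft_force: [0.9, -0.0, -0.7]
finger_gap: 0.0818
grip_force: 0.0
z73 [648.9  -5.3] [457.4 139.4] 87.3 0.0671 1261
z73 [ 633.4 -168.3] [65.1 30.8] 34.3 0.0732 75
z73 [462.1  91.9] [55.3 53.8] 14.4 0.0723 514
z73 [463.1  11.6] [50.8 55.2] 89.7 0.0725 495
z73 [ 463.3 -100.9] [54.2 53.8] 1.1 0.0723 513
z73 [421.2 203.8] [54.8 54.6] 87.0 0.0726 526
z100 [719.1  21. ] [ 56.4 404.3] 4.6 0.0998 629
z100 [ 641.8 -177.7] [34.  55.4] 85.9 0.0993 309
shift [ 0.0806 -0.1843  0.0121] turn -0.076 | grasp [ 0.6441 -0.1896  0.1728] j7 -0.201 t 11.25 gap 0.0849 F [0.9 0.8 0.6]
```

Converted, -0.184 m is -0.368, -0.15 m is -0.3, -0.076 rad is -0.038.

```bash
python3 drive.py '[{"aperture": 0.085, "pos": [0.05, -0.1, 0], "spin": -0.015}, {"aperture": 0.085, "pos": [0.1, -0.2, 0], "spin": -0.038}, {"aperture": 0.085, "pos": [0.16, -0.3, 0], "spin": -0.038}, {"aperture": 0.085, "pos": [0.1612, -0.368, 0], "spin": -0.038}, {"aperture": 0.085, "pos": [0.1612, -0.368, 0.06], "spin": -0.038}, {"aperture": 0.085, "pos": [0.1612, -0.368, 0.1], "spin": -0.038}]'; python3 -c "
from h import *
to(.4635,-.1009,.054,1.8)"
```

```text
t: 12.0
eef_pos: [0.4621, -0.1008, 0.2739]
orientation: [[-0.032, 1.0, -0.001], [1.0, 0.032, 0.0], [0.0, -0.001, -1.0]]
ft_force: [0.9, -1.3, 0.2]
finger_gap: 0.0851
grip_force: 0.0
shift [-0.0002  0.0017  0.0649] turn 0.0 | grasp [ 0.4619 -0.1007  0.1189] j7 -0.41 t 12.0 gap 0.0851 F [ 0.9 -1.3  0.2]
```

Converted, 0.064 m is 0.128, 0.04 m is 0.08.

```bash
python3 drive.py '[{"aperture": 0.085, "pos": [0, 0.002, 0.08]}, {"aperture": 0.085, "pos": [0, 0.002, 0.128]}, {"aperture": 0.085, "pos": [0, 0.002, 0.128]}, {"aperture": 0.03, "pos": [0, 0.002, 0.128]}, {"aperture": 0.03, "pos": [0, 0.002, 0.128]}, {"aperture": 0.03, "pos": [0, 0.002, 0.128]}, {"aperture": 0.03, "pos": [0, 0.002, 0.128]}]' 40; python3 drive.py '[{"aperture": 0.03, "pos": [0, 0, -0.06]}, {"aperture": 0.03, "pos": [0, 0, -0.14]}, {"aperture": 0.03, "pos": [0, 0, -0.22]}, {"aperture": 0.03, "pos": [0, 0, -0.22]}]' ; python3 -c "
from h import *
to(.647,-.095,.083,-2.6)"
```

```text
t: 12.88
eef_pos: [0.464, -0.1008, 0.2121]
orientation: [[-0.031, 1.0, 0.002], [1.0, 0.031, -0.0], [-0.0, 0.002, -1.0]]
ft_force: [-0.4, -0.5, 7.9]
finger_gap: 0.0536
grip_force: 43.1
t: 13.38
eef_pos: [0.4642, -0.1011, 0.3239]
orientation: [[-0.03, 1.0, 0.005], [1.0, 0.03, -0.001], [-0.001, 0.005, -1.0]]
ft_force: [0.1, 0.5, -1.8]
finger_gap: 0.0532
grip_force: 43.1
shift [0.001  0.1817 0.0869] turn 0.076 | grasp [ 0.465  -0.1013  0.1689] j7 -0.345 t 13.38 gap 0.0532 F [ 0.1  0.5 -1.8]
```

Converted, 0.182 m is 0.364, 0.15 m is 0.3, 0.076 rad is 0.038.

```bash
python3 drive.py '[{"aperture": 0.03, "pos": [0, 0.1, 0], "spin": 0.015}, {"aperture": 0.03, "pos": [0, 0.2, 0], "spin": 0.025}, {"aperture": 0.03, "pos": [0, 0.3, 0], "spin": 0.038}, {"aperture": 0.03, "pos": [0.002, 0.364, 0], "spin": 0.038}, {"aperture": 0.03, "pos": [0.002, 0.364, 0], "spin": 0.038}, {"aperture": 0.03, "pos": [0.002, 0.364, 0.08], "spin": 0.038}, {"aperture": 0.03, "pos": [0.002, 0.364, 0.14], "spin": 0.038}, {"aperture": 0.03, "pos": [0.002, 0.364, 0.15], "spin": 0.038}]'; python3 drive.py '[{"aperture": 0.03}]'; python3 -c "
from h import *
to(.647,-.095,.084,-2.6)"
```

```text
t: 14.38
eef_pos: [0.644, -0.0942, 0.2438]
orientation: [[0.044, 0.999, -0.005], [0.999, -0.044, -0.0], [-0.0, -0.005, -1.0]]
ft_force: [0.4, 0.4, -1.8]
finger_gap: 0.0535
grip_force: 43.0
t: 14.5
eef_pos: [0.6454, -0.094, 0.2463]
orientation: [[0.044, 0.999, -0.001], [0.999, -0.044, -0.0], [-0.0, -0.001, -1.0]]
ft_force: [-0.6, -0.4, -0.2]
finger_gap: 0.0533
grip_force: 43.0
shift [-0.0009  0.0017  0.0073] turn 0.001 | grasp [ 0.6453 -0.094   0.0913] j7 -0.428 t 14.5 gap 0.0533 F [-0.6 -0.4 -0.2]
```

Converted, 0.008 m is 0.016, 0.007 m is 0.014.

```bash
python3 drive.py '[{"aperture": 0.03, "pos": [0, 0, 0.008]}, {"aperture": 0.03, "pos": [0, 0, 0.014]}, {"aperture": 0.03, "pos": [0, 0, 0.016]}]'|grep -E 'eef|ft_'; python3 drive.py '[{"aperture": 0.066}, {"aperture": 0.066}, {"aperture": 0.066, "pos": [0, 0, -0.08]}, {"aperture": 0.066, "pos": [0, 0, -0.16]}, {"aperture": 0.085, "pos": [0, 0, -0.18]}]'|tail -2; python3 -c "
from h import *
cartons()
to(.4635,.0116,.160,0)"
```

```text
eef_pos: [0.6459, -0.094, 0.2392]
ft_force: [-4.2, -0.5, 14.5]
finger_gap: 0.0812
grip_force: 0.0
z73 [648.5  -5.2] [456.9 138.6] 87.5 0.0666 1073
z73 [ 628.6 -174.9] [74.1 37.3] 44.2 0.0742 93
z73 [462.8  92.2] [55.4 54.1] 14.2 0.0726 511
z73 [435.8  24.5] [54.3 53.8] 11.5 0.0727 513
z73 [421.2 203.7] [54.8 54.4] 87.1 0.0726 523
z100 [698.8  77.8] [286.   55.6] 87.9 0.0999 452
z100 [644.6 -77. ] [19.4 54. ] 88.7 0.0993 180
z100 [ 641.4 -187.8] [53.5 55.7] 87.4 0.0994 416
shift [ 0.0973 -0.1878  0.015 ] turn -0.045 | grasp [ 0.6467 -0.094   0.1757] j7 -0.365 t 15.55 gap 0.085 F [-0.3 -0.7  0.1]
```

Third carton got knocked to (0.436, 0.0245), rotated 11.5°. Retarget.

```bash
python3 -c "
from h import *
to(.4358,.0245,.125,11.5)"
```

```text
shift [ 0.109  -0.2162  0.0499] turn -0.245 | grasp [ 0.6467 -0.094   0.1757] j7 -0.365 t 15.55 gap 0.085 F [-0.3 -0.7  0.1]
```

Converted, -0.216 m is -0.432, -0.2 m is -0.4, -0.245 rad is -0.1225.

```bash
python3 drive.py '[{"aperture": 0.085, "pos": [0.05, -0.1, 0], "spin": -0.03}, {"aperture": 0.085, "pos": [0.1, -0.2, 0], "spin": -0.06}, {"aperture": 0.085, "pos": [0.16, -0.3, 0], "spin": -0.09}, {"aperture": 0.085, "pos": [0.21, -0.4, 0], "spin": -0.1225}, {"aperture": 0.085, "pos": [0.218, -0.432, 0], "spin": -0.1225}, {"aperture": 0.085, "pos": [0.218, -0.432, 0.06], "spin": -0.1225}, {"aperture": 0.085, "pos": [0.218, -0.432, 0.1], "spin": -0.1225}, {"aperture": 0.085, "pos": [0.218, -0.432, 0.1], "spin": -0.1225}]'|head -1; python3 -c "
from h import *
m=cartons()
to(.4358,.0245,.054,11.5)"
```

```text
t: 16.55
z73 [648.8  -5.9] [458.6 138.8] 87.4 0.0672 1335
z73 [ 628.7 -174.7] [74.5 36.5] 43.4 0.0737 91
z73 [623.1 -85.4] [63.4 27.5] 55.5 0.0718 75
z73 [444.  111.4] [38.8 15.8] 42.6 0.0728 68
z73 [421.2 203.9] [55.3 54.5] 86.6 0.0724 523
z100 [694.2  -8.3] [458.4  56.8] 87.3 0.0997 741
z100 [644.3 -93.9] [53.2 56. ] 88.8 0.0993 516
z100 [ 641.9 -188.3] [54.4 55.5] 87.0 0.0994 515
shift [-0.0001  0.0011  0.0685] turn -0.001 | grasp [0.4348 0.0244 0.1225] j7 -0.61 t 16.6 gap 0.0847 F [ 0.3 -0.5  0.1]
```

```bash
python3 drive.py '[{"aperture": 0.085, "pos": [0, 0.002, 0.08]}, {"aperture": 0.085, "pos": [0, 0.002, 0.136]}, {"aperture": 0.085, "pos": [0, 0.002, 0.136]}, {"aperture": 0.03, "pos": [0, 0.002, 0.136]}, {"aperture": 0.03, "pos": [0, 0.002, 0.136]}, {"aperture": 0.03, "pos": [0, 0.002, 0.136]}, {"aperture": 0.03, "pos": [0, 0.002, 0.136]}]' 40; python3 drive.py '[{"aperture": 0.03, "pos": [0, 0, -0.06]}, {"aperture": 0.03, "pos": [0, 0, -0.14]}, {"aperture": 0.03, "pos": [0, 0, -0.22]}, {"aperture": 0.03, "pos": [0, 0, -0.22]}]' ; python3 -c "
from h import *
to(.6513,0,.083,-2.6)"
```

```text
t: 17.48
eef_pos: [0.4361, 0.0245, 0.2114]
orientation: [[-0.199, 0.98, 0.002], [0.98, 0.199, 0.001], [0.0, 0.002, -1.0]]
ft_force: [-1.1, 1.3, 6.3]
finger_gap: 0.0537
grip_force: 41.0
t: 17.98
eef_pos: [0.4361, 0.0242, 0.3232]
orientation: [[-0.197, 0.98, 0.006], [0.98, 0.197, 0.0], [-0.001, 0.006, -1.0]]
ft_force: [-0.0, -0.3, -2.5]
finger_gap: 0.0535
grip_force: 43.8
shift [-0.0659  0.2049  0.0864] turn 0.244 | grasp [0.4369 0.0242 0.1682] j7 -0.543 t 17.98 gap 0.0535 F [-0.  -0.3 -2.5]
```

Converted, 0.205 m is 0.41, 0.2 m is 0.4, 0.244 rad is 0.122.

```bash
python3 drive.py '[{"aperture": 0.03, "pos": [-0.032, 0.1, 0], "spin": 0.03}, {"aperture": 0.03, "pos": [-0.064, 0.2, 0], "spin": 0.06}, {"aperture": 0.03, "pos": [-0.096, 0.3, 0], "spin": 0.09}, {"aperture": 0.03, "pos": [-0.132, 0.4, 0], "spin": 0.122}, {"aperture": 0.03, "pos": [-0.132, 0.41, 0], "spin": 0.122}, {"aperture": 0.03, "pos": [-0.132, 0.41, 0.06], "spin": 0.122}, {"aperture": 0.03, "pos": [-0.132, 0.41, 0.12], "spin": 0.122}, {"aperture": 0.03, "pos": [-0.132, 0.41, 0.15], "spin": 0.122}]'; python3 drive.py '[{"aperture": 0.03}]'|grep -E 'grip|gap'; python3 -c "
from h import *
to(.6513,0,.0834,-2.6)"
```

```text
t: 18.98
eef_pos: [0.6484, 0.0008, 0.2432]
orientation: [[0.043, 0.999, -0.003], [0.999, -0.043, -0.001], [-0.001, -0.003, -1.0]]
ft_force: [-0.0, 0.7, -1.0]
finger_gap: 0.0534
grip_force: 43.8
finger_gap: 0.0531
grip_force: 43.8
shift [-0.0008  0.0026  0.0057] turn 0.003 | grasp [0.6487 0.001  0.0891] j7 -0.607 t 19.1 gap 0.0531 F [-0.2 -0.7 -1.8]
```

Converted, 0.006 m is 0.012, 0.004 m is 0.008.

```bash
python3 drive.py '[{"aperture": 0.03, "pos": [0, 0.004, 0.008]}, {"aperture": 0.03, "pos": [0, 0.004, 0.012]}, {"aperture": 0.03, "pos": [0, 0.004, 0.012]}]'|grep -E 'eef|ft_'; python3 drive.py '[{"aperture": 0.066}, {"aperture": 0.066}, {"aperture": 0.066, "pos": [0, 0, -0.08]}, {"aperture": 0.066, "pos": [0, 0, -0.16]}, {"aperture": 0.085, "pos": [0, 0, -0.18]}]'|tail -2; python3 -c "
from h import *
cartons()
to(.4625,.092,.125,14.2)"
```

```text
eef_pos: [0.6519, 0.0007, 0.2396]
ft_force: [0.3, -0.9, -2.0]
finger_gap: 0.0815
grip_force: 0.0
z73 [650.  33.] [381.1 138.4] 87.5 0.0666 796
z73 [624.2 -84.5] [64.6 30.8] 54.5 0.0714 71
z73 [462.5  92. ] [55.2 54. ] 14.0 0.0726 511
z73 [421.1 203.5] [54.6 54.5] 86.8 0.0724 524
z100 [722.3 139.8] [ 53.4 177.9] 13.4 0.0995 289
z100 [650.  -17.7] [16.  54.6] 86.5 0.0995 132
z100 [633.1 -78.6] [71.6 36.2] 40.0 0.0994 245
shift [ 0.0827 -0.1944  0.0512] turn -0.292 | grasp [0.6529 0.0009 0.1769] j7 -0.536 t 20.15 gap 0.085 F [-0.2 -0.3 -0.1]
```

Converted, -0.194 m is -0.388, -0.15 m is -0.3, -0.292 rad is -0.146.

```bash
python3 drive.py '[{"aperture": 0.085, "pos": [0.05, -0.1, 0], "spin": -0.035}, {"aperture": 0.085, "pos": [0.1, -0.2, 0], "spin": -0.07}, {"aperture": 0.085, "pos": [0.14, -0.3, 0], "spin": -0.105}, {"aperture": 0.085, "pos": [0.166, -0.388, 0], "spin": -0.146}, {"aperture": 0.085, "pos": [0.166, -0.388, 0.06], "spin": -0.146}, {"aperture": 0.085, "pos": [0.166, -0.388, 0.1], "spin": -0.146}, {"aperture": 0.085, "pos": [0.166, -0.388, 0.1], "spin": -0.146}]'|head -1; python3 -c "
from h import *
to(.4625,.092,.054,14.2)"
```

```text
t: 21.02
shift [-0.0005  0.0022  0.0687] turn 0.002 | grasp [0.4605 0.092  0.1227] j7 -0.707 t 21.02 gap 0.0848 F [-0.6 -0.5  0.6]
```

Rack target y=0.09 → x=0.655.

Converted, 0.068 m is 0.136, 0.04 m is 0.08.

```bash
python3 drive.py '[{"aperture": 0.085, "pos": [0, 0.004, 0.08]}, {"aperture": 0.085, "pos": [0, 0.004, 0.136]}, {"aperture": 0.085, "pos": [0, 0.004, 0.136]}, {"aperture": 0.03, "pos": [0, 0.004, 0.136]}, {"aperture": 0.03, "pos": [0, 0.004, 0.136]}, {"aperture": 0.03, "pos": [0, 0.004, 0.136]}, {"aperture": 0.03, "pos": [0, 0.004, 0.136]}]' 40; python3 drive.py '[{"aperture": 0.03, "pos": [0, 0, -0.06]}, {"aperture": 0.03, "pos": [0, 0, -0.14]}, {"aperture": 0.03, "pos": [0, 0, -0.22]}, {"aperture": 0.03, "pos": [0, 0, -0.22]}]' ; python3 -c "
from h import *
to(.655,.09,.083,-2.6)"
```

```text
t: 21.9
eef_pos: [0.4638, 0.0925, 0.2124]
orientation: [[-0.245, 0.969, 0.002], [0.969, 0.245, 0.0], [-0.0, 0.002, -1.0]]
ft_force: [-0.3, 1.0, 7.0]
finger_gap: 0.0533
grip_force: 42.2
t: 22.4
eef_pos: [0.464, 0.0924, 0.3241]
orientation: [[-0.245, 0.97, 0.005], [0.97, 0.245, 0.001], [-0.0, 0.005, -1.0]]
ft_force: [-0.6, -0.6, -3.0]
finger_gap: 0.0534
grip_force: 43.9
shift [-0.0489  0.1834  0.0871] turn 0.292 | grasp [0.4648 0.0925 0.1691] j7 -0.632 t 22.4 gap 0.0534 F [-0.6 -0.6 -3. ]
```

Converted, 0.184 m is 0.368, 0.15 m is 0.3, 0.292 rad is 0.146.

```bash
python3 drive.py '[{"aperture": 0.03, "pos": [-0.024, 0.1, 0], "spin": 0.035}, {"aperture": 0.03, "pos": [-0.05, 0.2, 0], "spin": 0.07}, {"aperture": 0.03, "pos": [-0.074, 0.3, 0], "spin": 0.105}, {"aperture": 0.03, "pos": [-0.098, 0.368, 0], "spin": 0.146}, {"aperture": 0.03, "pos": [-0.098, 0.368, 0], "spin": 0.146}, {"aperture": 0.03, "pos": [-0.098, 0.368, 0.06], "spin": 0.146}, {"aperture": 0.03, "pos": [-0.098, 0.368, 0.12], "spin": 0.146}, {"aperture": 0.03, "pos": [-0.098, 0.368, 0.15], "spin": 0.146}]'|head -1; python3 drive.py '[{"aperture": 0.03}]'|grep -E 'grip|gap'; python3 -c "
from h import *
to(.655,.09,.0845,-2.6)"
```

```text
t: 23.4
finger_gap: 0.0533
grip_force: 43.8
shift [-0.0002  0.0023  0.0056] turn 0.003 | grasp [0.6527 0.0903 0.0901] j7 -0.746 t 23.52 gap 0.0533 F [-0.8 -0.1 -1.5]
```

Converted, 0.006 m is 0.012, 0.004 m is 0.008.

```bash
python3 drive.py '[{"aperture": 0.03, "pos": [0, 0.004, 0.008]}, {"aperture": 0.03, "pos": [0, 0.004, 0.012]}, {"aperture": 0.03, "pos": [0, 0.004, 0.012]}]'|grep -E 'eef|ft_'; python3 drive.py '[{"aperture": 0.066}, {"aperture": 0.066}, {"aperture": 0.066, "pos": [0, 0, -0.08]}, {"aperture": 0.066, "pos": [0, 0, -0.16]}, {"aperture": 0.085, "pos": [0, 0, -0.18]}]'|tail -2; python3 -c "
from h import *
cartons()
to(.4212,.2038,.125,-3.1)"
```

```text
eef_pos: [0.6561, 0.0903, 0.2406]
ft_force: [-0.8, 0.1, -2.0]
finger_gap: 0.0817
grip_force: 0.0
z73 [653.9 106.7] [234.  139.2] 87.4 0.0662 458
z73 [421.1 203.6] [54.7 54.9] 87.0 0.0723 518
z100 [716.4 201. ] [43.6 78.8] 36.4 0.0986 133
z100 [654.1  77.2] [28.8 56.2] 88.3 0.0995 254
z100 [636.5  12. ] [32.2 26.2] 83.0 0.0994 90
shift [ 0.1027 -0.2407  0.0522] turn 0.01 | grasp [0.657  0.0906 0.178 ] j7 -0.676 t 24.57 gap 0.0848 F [-0.4  0.3  0.6]
```

Converted, -0.24 m is -0.48, -0.2 m is -0.4, 0.01 rad is 0.005.

```bash
python3 drive.py '[{"aperture": 0.085, "pos": [0.044, -0.1, 0]}, {"aperture": 0.085, "pos": [0.088, -0.2, 0]}, {"aperture": 0.085, "pos": [0.132, -0.3, 0]}, {"aperture": 0.085, "pos": [0.172, -0.4, 0]}, {"aperture": 0.085, "pos": [0.206, -0.48, 0], "spin": 0.005}, {"aperture": 0.085, "pos": [0.206, -0.48, 0.06], "spin": 0.005}, {"aperture": 0.085, "pos": [0.206, -0.48, 0.1], "spin": 0.005}, {"aperture": 0.085, "pos": [0.206, -0.48, 0.1], "spin": 0.005}]'|head -1; python3 -c "
from h import *
to(.4212,.2038,.054,-3.1)"
```

```text
t: 25.58
shift [0.0007 0.0018 0.0697] turn 0.002 | grasp [0.4196 0.2033 0.1237] j7 -1.195 t 25.57 gap 0.0849 F [ 0.3 -0.2 -1.2]
```

Rack target y=0.178 → x=0.6595.

```bash
python3 drive.py '[{"aperture": 0.085, "pos": [0, 0.004, 0.08]}, {"aperture": 0.085, "pos": [0, 0.004, 0.138]}, {"aperture": 0.085, "pos": [0, 0.004, 0.138]}, {"aperture": 0.03, "pos": [0, 0.004, 0.138]}, {"aperture": 0.03, "pos": [0, 0.004, 0.138]}, {"aperture": 0.03, "pos": [0, 0.004, 0.138]}, {"aperture": 0.03, "pos": [0, 0.004, 0.138]}]' 40; python3 drive.py '[{"aperture": 0.03, "pos": [0, 0, -0.06]}, {"aperture": 0.03, "pos": [0, 0, -0.14]}, {"aperture": 0.03, "pos": [0, 0, -0.22]}, {"aperture": 0.03, "pos": [0, 0, -0.22]}]' ; python3 -c "
from h import *
to(.6595,.178,.083,-2.6)"
```

```text
t: 26.45
eef_pos: [0.4229, 0.2035, 0.2125]
orientation: [[0.054, 0.999, 0.002], [0.999, -0.054, 0.001], [0.001, 0.002, -1.0]]
ft_force: [-1.1, 0.2, 5.5]
finger_gap: 0.0536
grip_force: 41.7
t: 26.95
eef_pos: [0.4231, 0.2033, 0.3243]
orientation: [[0.055, 0.998, 0.005], [0.998, -0.055, 0.002], [0.003, 0.005, -1.0]]
ft_force: [0.2, -0.2, -2.6]
finger_gap: 0.0537
grip_force: 43.7
shift [-0.013   0.2362  0.0875] turn -0.01 | grasp [0.4239 0.2037 0.1693] j7 -1.132 t 26.95 gap 0.0537 F [ 0.2 -0.2 -2.6]
```

Converted, 0.236 m is 0.472, 0.2 m is 0.4, -0.01 rad is -0.005.

```bash
python3 drive.py '[{"aperture": 0.03, "pos": [-0.006, 0.1, 0]}, {"aperture": 0.03, "pos": [-0.012, 0.2, 0]}, {"aperture": 0.03, "pos": [-0.018, 0.3, 0]}, {"aperture": 0.03, "pos": [-0.026, 0.4, 0], "spin": -0.005}, {"aperture": 0.03, "pos": [-0.026, 0.472, 0], "spin": -0.005}, {"aperture": 0.03, "pos": [-0.026, 0.472, 0], "spin": -0.005}, {"aperture": 0.03, "pos": [-0.026, 0.472, 0.07], "spin": -0.005}, {"aperture": 0.03, "pos": [-0.026, 0.472, 0.14], "spin": -0.005}]'|head -1; python3 drive.py '[{"aperture": 0.03, "pos": [0, 0, 0.01]}, {"aperture": 0.03, "pos": [0, 0, 0.01]}]'|grep -E 'grip|gap'; python3 -c "
from h import *
to(.6595,.178,.0845,-2.6)"
```

```text
t: 27.95
finger_gap: 0.0535
grip_force: 43.4
shift [-0.0002  0.0024  0.0069] turn 0.003 | grasp [0.6571 0.1783 0.0914] j7 -0.875 t 28.2 gap 0.0535 F [ 0.2  0.7 -1.1]
```

Converted, 0.007 m is 0.014, 0.004 m is 0.008.

```bash
python3 drive.py '[{"aperture": 0.03, "pos": [0, 0.004, 0.008]}, {"aperture": 0.03, "pos": [0, 0.004, 0.014]}, {"aperture": 0.03, "pos": [0, 0.004, 0.014]}]'|grep -E 'eef|ft_'; python3 drive.py '[{"aperture": 0.066}, {"aperture": 0.066}, {"aperture": 0.066, "pos": [0, 0, -0.08]}, {"aperture": 0.066, "pos": [0, 0, -0.16]}, {"aperture": 0.085, "pos": [0, -0.1, -0.18]}, {"aperture": 0.085, "pos": [0, -0.2, -0.2]}, {"aperture": 0.085, "pos": [0, -0.32, -0.2]}, {"aperture": 0.085, "pos": [0, -0.44, -0.2]}]'|tail -2; python3 -c "
from h import *
c,w=cartons()
k=(w[...,1]<-.3)&(w[...,1]>-.5)&(w[...,0]>.35)&(w[...,0]<.75)&(w[...,2]>.085)&(w[...,2]<.13)
for b in blobs(w,k,15): print('box',*b)
a=cv2.resize(c['pixels'][75:215,225:515,::-1],None,fx=2.6,fy=2.6,interpolation=cv2.INTER_CUBIC)
cv2.imwrite('pics/top2.png',a)
cv2.imwrite('pics/box2.png',cv2.resize(c['pixels'][95:210,440:520,::-1],None,fx=5,fy=5,interpolation=cv2.INTER_CUBIC))
to(.4775,-.3632,.17,85.5)"
```

```text
eef_pos: [0.6599, 0.1778, 0.2397]
ft_force: [0.8, -0.9, 0.0]
finger_gap: 0.0851
grip_force: 0.0
z73 [648.9  -5.8] [459.1 138.9] 87.4 0.0672 1387
z73 [644.  165.9] [36.9 74.3] 41.5 0.0724 93
z73 [ 629.2 -174.4] [74.9 37.1] 42.3 0.074 97
z73 [629.3  87.8] [19.3 57.2] 17.7 0.0729 72
z73 [623.1 -85. ] [63.5 28.9] 55.2 0.0718 71
z73 [623.8   1.4] [52.   2.8] 88.1 0.0729 66
z100 [693.6  -8. ] [458.8  57. ] 87.3 0.0995 756
z100 [658.1 178.1] [54.3 55.6] 86.2 0.0995 517
z100 [655.2  90. ] [54.2 57.2] 87.6 0.0995 516
z100 [650.4   0.9] [53.5 55.6] 86.9 0.0994 509
z100 [644.4 -93.8] [53.4 56.2] 88.8 0.0994 521
z100 [ 642.8 -187.5] [53.4 57.1] 88.5 0.0993 519
box [ 649.  -376.6] [27.9 27.2] 52.8 0.0981 125
box [ 563.  -369.7] [32.4 33.8] 87.4 0.0927 176
box [ 478.8 -363. ] [34.4 33.5] 17.0 0.1082 205
shift [-0.5473  0.0694  0.0157] turn -1.531 | grasp [0.4297 0.1864 0.1842] j7 -1.053 t 29.62 gap 0.085 F [-10.2  -2.8  -2.1]
```

View pics/top2.png

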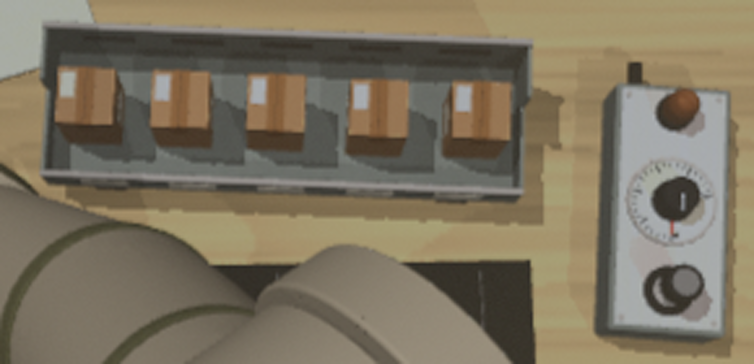

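View pics/box2.png

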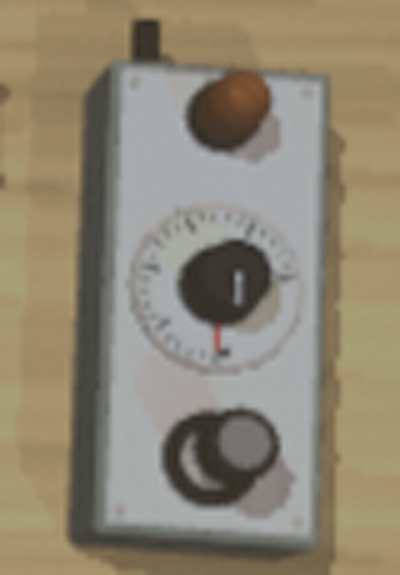

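All five cartons stand flat in the rack at crop columns 88, 181, 276, 378 and 480. The tally pointer is at the zero mark (218,345), and the light knob is still out at (245,440). Now I go and push it home with closed fingers.

Converted, -0.48 m is -0.96, -0.42 m is -0.84.

```bash
python3 drive.py '[{"aperture": 0.085, "pos": [-0.12, 0.016, 0]}, {"aperture": 0, "pos": [-0.24, 0.03, 0]}, {"aperture": 0, "pos": [-0.36, 0.046, 0]}, {"aperture": 0, "pos": [-0.48, 0.06, 0]}, {"aperture": 0, "pos": [-0.6, 0.076, 0]}, {"aperture": 0, "pos": [-0.72, 0.09, 0]}, {"aperture": 0, "pos": [-0.84, 0.106, 0]}, {"aperture": 0, "pos": [-0.96, 0.122, 0]}]' 40|head -1;python3 drive.py '[{"aperture": 0, "pos": [-0.12, 0.016, 0]}, {"aperture": 0, "pos": [-0.134, 0.016, 0]}, {"aperture": 0, "pos": [-0.134, 0.016, 0]}]'|tail -2; python3 -c "
from h import *
to(.4775,-.3632,.128)"
```

```text
t: 30.62
finger_gap: 0.0001
grip_force: 0.0
shift [-0.0014 -0.0071  0.0559] turn 0 | grasp [ 0.4847 -0.3621  0.1839] j7 0.042 t 31.0 gap 0.0001 F [-0.9  1.  -0.3]
```

Descend to contact height, then push in steps watching the force.

Converted, 0.056 m is 0.112, 0.05 m is 0.1.

```bash
python3 drive.py '[{"aperture": 0, "pos": [-0.002, -0.014, 0.06]}, {"aperture": 0, "pos": [-0.002, -0.014, 0.1]}, {"aperture": 0, "pos": [-0.002, -0.014, 0.112]}, {"aperture": 0, "pos": [-0.002, -0.014, 0.112]}]'|grep -E 'eef|ft_'; python3 drive.py '[{"aperture": 0, "pos": [0, 0, 0.006]}, {"aperture": 0, "pos": [0, 0, 0.012]}, {"aperture": 0, "pos": [0, 0, 0.018]}, {"aperture": 0, "pos": [0, 0, 0.024]}]'|grep -E 'eef|ft_'; python3 drive.py '[{"aperture": 0, "pos": [0, 0, 0.004]}, {"aperture": 0, "pos": [0, 0, 0.006]}]'|grep -E 'eef|ft_'
```

```text
eef_pos: [0.4783, -0.3617, 0.2832]
ft_force: [-1.3, 2.2, 3.5]
eef_pos: [0.4779, -0.3632, 0.2709]
ft_force: [-0.3, -0.1, -0.2]
eef_pos: [0.4779, -0.3628, 0.2679]
ft_force: [-0.0, -0.1, -0.2]
```

Converted, 0.002 m is 0.004, 0.001 m is 0.002.

```bash
python3 drive.py '[{"aperture": 0, "pos": [0, 0, 0.002]}, {"aperture": 0, "pos": [0, 0, 0.004]}, {"aperture": 0, "pos": [0, 0, 0.004]}]'|grep -E 'eef|ft_'; python3 drive.py '[{"aperture": 0, "pos": [0, 0, -0.04]}, {"aperture": 0, "pos": [0, 0, -0.12]}, {"aperture": 0, "pos": [0.12, 0, -0.2]}, {"aperture": 0, "pos": [0.24, 0, -0.24]}, {"aperture": 0, "pos": [0.36, 0, -0.24]}, {"aperture": 0, "pos": [0.48, 0, -0.24]}, {"aperture": 0, "pos": [0.48, 0, -0.24]}]'|grep -E 'eef|ft_'; python3 -c "
from h import *
c,w=cartons()
k=(w[...,1]<-.3)&(w[...,1]>-.5)&(w[...,0]>.25)&(w[...,0]<.75)&(w[...,2]>.085)&(w[...,2]<.13)
for b in blobs(w,k,15): print('box',*b)
cv2.imwrite('pics/top3.png',c['pixels'][:,:,::-1])"
```

```text
eef_pos: [0.478, -0.3627, 0.2674]
ft_force: [-4.1, 2.0, 14.3]
eef_pos: [0.4886, -0.1182, 0.3878]
ft_force: [-0.4, -0.7, 0.2]
z73 [649.4  10.1] [426.8 138.7] 87.4 0.0677 1101
z73 [644.6 165.9] [37.4 74.6] 42.0 0.0734 93
z73 [629.3  87.7] [18.8 57.2] 17.9 0.0728 75
z73 [623.9   1.3] [51.7  2.5] 87.5 0.0714 63
z100 [717.7   1.7] [ 55.  442.9] 3.7 0.0998 678
z100 [657.9 177.9] [54.9 55.1] 86.3 0.0995 515
z100 [654.8  90. ] [54.4 55.7] 87.7 0.0995 515
z100 [650.4   1. ] [53.5 56.4] 86.5 0.0994 507
z100 [644.5 -84.1] [33.8 54.9] 88.2 0.0994 316
box [ 649.6 -377. ] [27.2 26.3] 45.0 0.0977 123
box [ 567.4 -375.4] [33.6 19.1] 39.0 0.0931 95
```

View pics/top3.png

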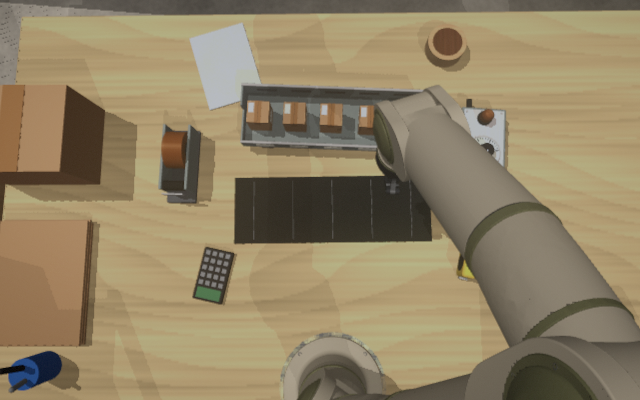

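The arm covers the light knob and two cartons; the calculator at (214,275) is unmoved. I move clear for a final check.

Careful with the scale: shifts go in shares of 0.5 m and turns go in shares of 2 rad. That gives: 0.34 m is 0.68, 0.3 m is 0.6.

```bash
python3 drive.py '[{"aperture": 0, "pos": [0.12, 0, 0]}, {"aperture": 0, "pos": [0.24, 0, 0]}, {"aperture": 0, "pos": [0.36, -0.04, 0]}, {"aperture": 0, "pos": [0.48, -0.08, 0]}, {"aperture": 0, "pos": [0.6, -0.12, 0]}, {"aperture": 0, "pos": [0.68, -0.12, 0]}, {"aperture": 0, "pos": [0.68, -0.12, 0]}, {"aperture": 0, "pos": [0.68, -0.12, 0]}]'|grep -E 'eef|ft_'; python3 -c "
from h import *
c,w=cartons()
k=(w[...,1]<-.3)&(w[...,1]>-.5)&(w[...,0]>.25)&(w[...,0]<.75)&(w[...,2]>.085)&(w[...,2]<.13)
for b in blobs(w,k,15): print('box',*b)
cv2.imwrite('pics/top4.png',c['pixels'][:,:,::-1])"
```

```text
eef_pos: [0.4438, 0.218, 0.3861]
ft_force: [-0.2, -0.7, -0.5]
z73 [649.1  -6.1] [458.9 139.3] 87.5 0.0673 1382
z73 [643.6 166.2] [36.8 74. ] 40.6 0.0718 94
z73 [ 628.8 -174. ] [75.1 38.5] 42.4 0.0725 96
z73 [628.6  88.2] [17.5 56.4] 15.6 0.0735 70
z73 [623.4 -85.6] [63.  28.5] 56.8 0.0719 76
z73 [624.2   1.4] [51.9  3. ] 87.9 0.0729 68
z100 [693.4  -8.1] [459.   57.1] 87.4 0.0996 755
z100 [658.7 178.2] [55.  55.4] 87.6 0.0997 513
z100 [655.   89.8] [54.  56.9] 87.4 0.0994 520
z100 [650.7   0.9] [53.4 55.8] 86.9 0.0993 508
z100 [644.7 -93.9] [53.4 55.9] 88.5 0.0995 518
z100 [ 642.  -187.7] [53.2 55.5] 88.2 0.0993 521
box [ 648.8 -377.4] [28.1 28.7] 65.8 0.098 127
box [ 563.4 -369.6] [32.8 33.5] 88.1 0.0927 170
box [ 479.2 -363.8] [33.6 34.1] 33.4 0.0931 174
```

View pics/top4.png

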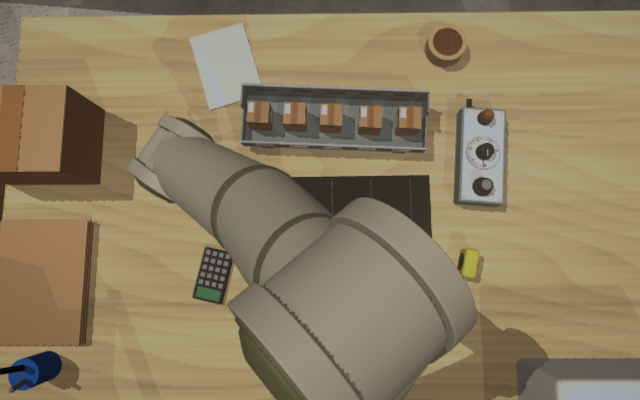

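The five cartons lie in the rack at columns 259 to 408. The light knob at (484,186) is home (top at 0.093 m), the tally pointer is at zero, and the calculator (214,275) and tape measure (469,263) are unmoved.

```bash
python3 -c "
from workcell import ctrl
print(ctrl.sign_off())"
```

```text
the job is handed in; nothing more can be done
None
```

The job is done and handed in: light pulled on first, five cartons flat in the rack, tally back at its zero stop, light knob pushed home last, calculator and tape measure not disturbed (the verdict itself was not shown).

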